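# Switch on the extractor and the lamp with their push switches

### The arm

A 6-joint arm with a two-finger parallel gripper is mounted at the origin on a cart in front of the work surface, level with it; the furniture and walls round the work are solid. World frame = base frame: x ahead of the robot, y to its left, z up, the work surface at z = 0. Lengths are in m, angles in degrees, forces in N, time in s.
With the tool pointing down it reaches from about 0.25 to 0.8 m from the base axis. Payload 3.9 kg.
Tool frame: the origin (TCP) lies at the centre of the arm's flange, where the gripper is bolted on; the fingertips stand 173 mm ahead of it and the grasp point (between the pads) lies 155 mm ahead of it (tip_extent is the z of the fingertips in the tool frame, in m); z points along the fingers, y is the line along which they close (so a half turn about z gives the same grasp; the last joint's range is limited). The gripper opens to 85 mm and grips with 20 to 120 N. Pads are 22 mm wide; open, the fingers measure 114 mm over their backs; the gripper's body (76 mm by 85 mm) begins 54 mm behind the grasp point. The pads swing forward as they close: fully open they stand 13 mm farther back than shut.
Start: joints at [70.474, 14.897, -7.913, 67.191, 0, 90], TCP at [0.175, 0.495, 0.405] pointing down, gripper open.
Joint ranges: [-159.42, 159.42], [-47.68, 98.78], [-73.54, 78.23], [-108.79, 121.32], [-90, 84.71], [-180, 180]. Speed limits (degrees/s): [147.25, 147.25, 180, 180, 180, 180].

### API

Orientations are given as a 3x3 rotation matrix whose columns are the frame's x, y, z axes.
In Python, from workcell import state, read_camera, camera_info, finish_job, tip_extent gives the robot as it stands.
- The arm moves only by the tool jog_arm, never from a script. Its argument "motion" is a list of rows, each an object with "delta_pos": the shift along the tool's x, y, z in mm, a list of three; "twist": the turn about the tool's z in rad; "claw": the opening, from 0 (shut) to 1 (fully open). In form: [{"delta_pos": [tx, ty, tz], "twist": twist, "claw": claw}, ...]. A call has 1 to 8 rows; each row is the pose to reach, as a shift and turn from the pose commanded when the call began, along the tool's axes at that moment; what a row does not reach only later rows make up. A row lasts 1/10 s, in which the tool goes at most 50 mm and 8.59 degrees, less where a joint would pass 70% of its speed; a pose out of reach is approached as far as the arm can. A call with a gripper value outside its range is refused whole. The fingers move at their own pace and stop on an object; "squeeze" is the grip in N (left out, the last holds). Time passes only in rows, so rows that repeat a pose let the fingers close. It gives the time, the measured TCP pose, the force, the opening and the grip force at its end, in the units of the state.
- state(): the state, without advancing time (a new reading comes with each control period).
- read_camera(name): name is "scene" or "top" or "wrist"; returns the picture (480x640x3 uint8, blue, green, red); there is no depth.
- camera_info(name): a dict with "fx", "fy", "cx", "cy" (pixels), "distortion" ([k1, k2, p1, p2, k3] as OpenCV has them; the pictures are not rectified), "view" (4x4, takes a point from world to camera coordinates). Camera axes: x right, y down, z forward; pixel columns grow to the right and rows downward; lengths in m; the calibration is good to about 2 mm. A picture is of the moment at which its call begins: read the wrist's pose just before it. camera_info takes no time and is no camera call; for the wrist camera it gives the pose at the moment of the call.
- finish_job(): hands the job in; it is judged then, once.
The state is a dict: "time": time; "joint_positions": joint angles; "dq": joint speeds; "joint_torque": joint torques, N m; "eef_pos": TCP position; "orientation": TCP orientation; "wrist_force": force on the tool from outside, world axes, zero at the start; "moment": the same for the moment, N m; "width": finger opening in m; "gripper_force": force on a finger pad.
Only numpy, scipy, OpenCV 4.12 (cv2) and the standard library are available. Lean on these libraries where they do the work, as an engineer would, in place of code of your own. Each camera call takes 0.05 s, during which the arm holds its last target. There are 200 camera calls.

### The job

Get the corner ready for soldering: with the fingertips, lightly press the round key well down to start the fume extractor and let it come up again, then do the same to the long bar key, which turns on the lamp. Leave the square-keyed switch and everything else on the table alone, and do not grip, lift, tip or shove the switches; finish with the hand clear of everything.

Things in the scene. Friction and masses are not known exactly. Their poses are not given: they have to be found in the camera images.
- round_switch: push switch with the round black key; loose, 0.35 kg; white housing 64 x 64 mm, 22 mm high, sharing its look with the two other switches; origin at the centre of its underside, z up; the three switches stand in any order on the table, about 0.48 to 0.63 m from the robot, turned up to 0.5 rad
- round_top (a point): centre of the top face of the round key, a round disc 32 mm across; 34 mm above the table with the key up, i.e. 12 mm above the housing's top; goes down with the key. Nothing stands above it
- round_key (a joint): travel of the round key: 0 up, 0.008 m fully down; a spring lifts it again (about 1.4 N at the top rising to about 5 N at the bottom)
- square_switch: push switch with the square black key; loose, 0.35 kg; white housing 64 x 64 mm, 22 mm high, sharing its look with the two other switches; origin at the centre of its underside, z up; the three switches stand in any order on the table, about 0.48 to 0.63 m from the robot, turned up to 0.5 rad
- square_top (a point): centre of the top face of the square key, a square 28 x 28 mm; 34 mm above the table with the key up, i.e. 12 mm above the housing's top; goes down with the key. Nothing stands above it
- square_key (a joint): travel of the square key: 0 up, 0.008 m fully down; a spring lifts it again (about 1.4 N at the top rising to about 5 N at the bottom)
- bar_switch: push switch with the bar black key; loose, 0.35 kg; white housing 64 x 64 mm, 22 mm high, sharing its look with the two other switches; origin at the centre of its underside, z up; the three switches stand in any order on the table, about 0.48 to 0.63 m from the robot, turned up to 0.5 rad
- bar_top (a point): centre of the top face of the bar key, a long narrow bar 14 x 46 mm, its length along the switch's y; 34 mm above the table with the key up, i.e. 12 mm above the housing's top; goes down with the key. Nothing stands above it
- bar_key (a joint): travel of the bar key: 0 up, 0.008 m fully down; a spring lifts it again (about 1.4 N at the top rising to about 5 N at the bottom)
- flux_jar: white porcelain jar with a knobbed lid, 53 mm across, 59 mm high, loose, behind the switches; origin at the centre of its underside; a bystander
- stone_tin: small oblong tin, 64 x 88 x 28 mm, loose, behind the switches; origin under its centre; a bystander
- ring_dish: shallow round dish with ring blanks, 61 mm across, 14 mm high, loose, on the robot's side of the switches; origin at the centre of its underside; a bystander
- wax_tube: green wax tube standing upright, 30 mm across, 35 mm high, loose, on the robot's side of the switches; origin at the centre of its underside; a bystander

How it is judged (in metres and radians):
On the way, in this order (a step that is already met when the one before it is completed fails the run):
1. the round key is pressed at least half way down (4 mm) with the fingers, the bar key being up (value of joint round_key above 0.004 m and contact force between the fingers and round_switch above 0.5 N and value of joint bar_key below 0.0015 m), for 0.05 s.
2. the round key is up again (value of joint each of round_key, bar_key below 0.0015 m), for 0.1 s.
3. the bar key is pressed at least half way down (4 mm) with the fingers, the round key being up (value of joint bar_key above 0.004 m and contact force between the fingers and bar_switch above 0.5 N and value of joint round_key below 0.0015 m), for 0.05 s.
At the end, for the whole second after the job is handed in: All three keys are up (within 1.5 mm); the round and bar switches stand flat and still within 15 mm of where they started; the square switch, jar, tin, dish and wax tube are within 10 mm of where they started (all of step 2 and value of joint square_key below 0.0015 m and distance of each of round_switch, bar_switch from where it was at the start of the episode below 0.015 m and angle between each of round_switch, square_switch, bar_switch's own z axis and vertical below 0.05 rad and linear speed of each of round_switch, square_switch, bar_switch below 0.02 m/s and distance of each of flux_jar, stone_tin, ring_dish, wax_tube, square_switch from where it was at the start of the episode below 0.01 m); the robot touches nothing.
It fails at once if the square key is pressed (2 mm) or its switch is touched with more than 1 N (value of joint square_key above 0.002 m or contact force between any of the fingers, the arm and square_switch above 1 N).
It fails at once if a switch is pressed with more than 25 N (contact force between any of the fingers, the arm and round_switch above 25 N or contact force between any of the fingers, the arm and bar_switch above 25 N).
It fails at once if a switch is lifted by 6 mm, tipped by more than 0.15 rad or shoved by more than 20 mm (height (world z) of any of round_switch, square_switch, bar_switch above 0.006 m or angle between any of round_switch, square_switch, bar_switch's own z axis and vertical above 0.15 rad or distance of any of round_switch, square_switch, bar_switch from where it was at the start of the episode above 0.02 m).
It fails at once if the jar, tin, dish or wax tube is moved by more than 10 mm (distance of any of flux_jar, stone_tin, ring_dish, wax_tube from where it was at the start of the episode above 0.01 m).
It also fails if it takes over 64 s, if anything falls off the work surface, if the arm or the gripper's body presses on something with over 40 N, if the wrist force passes 120 N, or if a joint passes its speed limit or range.

## Working session

There is one attempt and no reset: what is moved stays moved. The work goes in short steps, Python scripts to look and compute and a tool call to move; the robot and the scene stay as the last step left them, time stands still between calls to the robot, and variables do not carry over. Pictures are saved under pics/ and viewed, at most 10 in all, crops included, and the job is handed in when it is done.

Besides the shell and the picture viewer there is one more tool, called after "Call:" in YAML: its name, and indented under it one key for each argument. jog_arm: Moves the arm, as the interface text tells. Its arguments: {"type":"object","properties":{"motion":{"type":"array"},"squeeze":{"type":"number"}},"required":["motion"]}

```bash
mkdir -p pics
python3 - <<'E'
from workcell import *
import cv2
s=state();print(s["eef_pos"],s["orientation"],s["time"],s["width"],tip_extent)
for n in("top","scene"):
    cv2.imwrite(f"pics/{n}0.png",read_camera(n)); i=camera_info(n);print(n,i)
E
```

```text
[0.17537116 0.49448021 0.40383763] [[-9.42476996e-01  3.34270361e-01 -6.62220387e-04]
 [ 3.34271017e-01  9.42475121e-01 -1.87974099e-03]
 [-4.21546030e-06 -1.99297372e-03 -9.99998014e-01]] 0.0 0.08562334924458197 0.1734
top {'fx': 458.74197923389397, 'fy': 458.74197923389397, 'cx': 323.9433564389475, 'cy': 243.89271187611118, 'distortion': array([-0.1062843,  0.       ,  0.       ,  0.       ,  0.       ]), 'view': array([[ 0.01780351, -0.99920225,  0.0357477 , -0.01079521],
       [-0.99935975, -0.0188933 , -0.03038299,  0.53664282],
       [ 0.03103414, -0.03518389, -0.99889888,  0.90054454],
       [ 0.        ,  0.        ,  0.        ,  1.        ]])}
scene {'fx': 617.3811603812178, 'fy': 617.3811603812178, 'cx': 315.45167724094745, 'cy': 235.10541041479127, 'distortion': array([0.00101986, 0.        , 0.        , 0.        , 0.        ]), 'view': array([[ 0.71668544, -0.69738691, -0.00367262, -0.36413096],
       [-0.4323219 , -0.44014082, -0.78700307,  0.28249741],
       [ 0.54722917,  0.56562139, -0.61693815,  0.78148317],
       [ 0.        ,  0.        ,  0.        ,  1.        ]])}
```

View pics/top0.png

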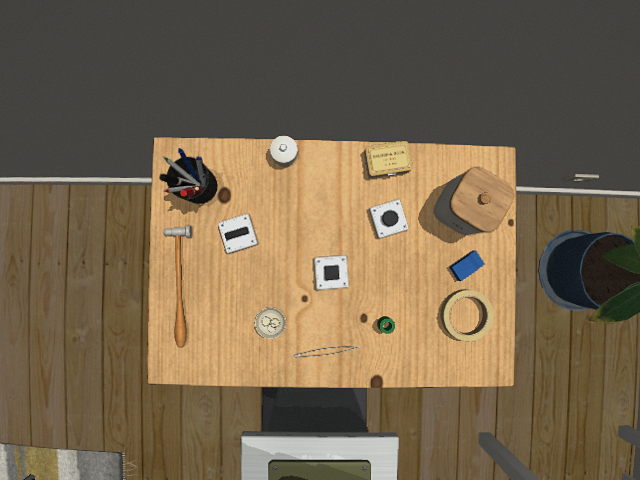

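View pics/scene0.png

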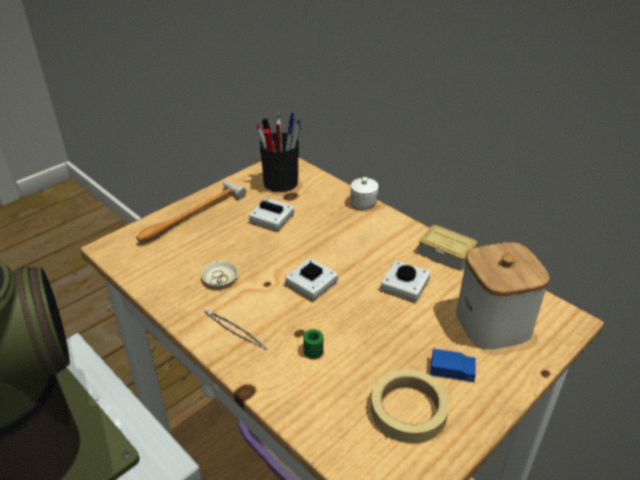

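Top view: bar key at about (237,233), round key (390,218), square key (331,272). In the scene view they are at about (271,207), (406,273) and (312,270). I'll enlarge these and refine the key centroids.

```bash
cat > h.py <<'E'
import cv2,numpy as np
from workcell import *
def blob(im,p,r,thr=60):
    x,y=p; c=im[y-r:y+r+1,x-r:x+r+1].max(2)
    n,l,st,ce=cv2.connectedComponentsWithStats((c<thr).astype(np.uint8))
    k=1+np.argmax(st[1:,4]); rect=cv2.minAreaRect(np.argwhere(l==k)[:,::-1].astype(np.float32))
    return ce[k]+[x-r,y-r],st[k,4],rect[1:]
def und(i,p):
    K=np.array([[i["fx"],0,i["cx"]],[0,i["fy"],i["cy"]],[0,0,1]])
    return cv2.undistortPoints(np.array([[p]],float),K,i["distortion"])[0,0]
def ray(i,p):
    R=i["view"][:3,:3];t=i["view"][:3,3]; return -R.T@t, R.T@np.append(und(i,p),1)
def onz(i,p,z):
    o,d=ray(i,p); return o+d*(z-o[2])/d[2]
def tri(obs):
    A=[];b=[]
    for i,p in obs:
        o,d=ray(i,p);d=d/np.linalg.norm(d);M=np.eye(3)-np.outer(d,d);A.append(M);b.append(M@o)
    A=np.vstack(A);b=np.hstack(b);x=np.linalg.lstsq(A,b,rcond=None)[0];return x,np.linalg.norm(A@x-b)
E
python3 - <<'E'
from h import *
T=cv2.imread("pics/top0.png");S=cv2.imread("pics/scene0.png");it=camera_info("top");is_=camera_info("scene")
for n,a,b in(("round",(390,218),(406,273)),("bar",(237,233),(271,207)),("square",(331,272),(312,270))):
    A=blob(T,a,14);B=blob(S,b,14)
    print(n,A,B,tri([(it,A[0]),(is_,B[0])]),onz(it,A[0],.034),onz(is_,B[0],.034))
for n,p,z in(("jar",(284,150),.05),("tin",(388,159),.028),("dish",(270,323),.014),("wax",(386,325),.035),("cup",(190,178),.05),("hammer",(178,231),.02),("crock",(475,203),.1)):print(n,onz(it,p,z))
o=[cv2.resize(T[y-25:y+25,x-25:x+25],(380,380),interpolation=2) for x,y in((390,218),(237,233))]
cv2.imwrite("pics/c1.png",np.hstack(o))
E
```

```text
round (array([389.77647059, 218.14117647]), np.int32(85), ((14.0, 15.0), 90.0)) (array([405.83410138, 273.08294931]), np.int32(217), ((14.0, 17.0), 90.0)) (array([ 0.58938746, -0.1286695 ,  0.02779558]), np.float64(0.0007771951485811242)) [ 0.58843778 -0.12715364  0.034     ] [ 0.58403432 -0.13305335  0.034     ]
bar (array([236.13245033, 233.05298013]), np.int32(151), ((6.442739963531494, 23.3847599029541), 72.6459732055664)) (array([270.95488722, 206.81203008]), np.int32(133), ((21.174184799194336, 6.32284688949585), 17.10272979736328)) (array([0.55467932, 0.1694886 , 0.02728045]), np.float64(0.0014148412475152566)) [0.55359421 0.16911135 0.034     ] [0.54940145 0.1613911  0.034     ]
square (array([331.18562874, 272.7245509 ]), np.int32(167), ((13.0, 13.0), 90.0)) (array([310.99086758, 271.36986301]), np.int32(219), ((15.55634880065918, 16.26345443725586), 45.0)) (array([ 0.48119499, -0.01591998,  0.02744702]), np.float64(0.0012764253783197844)) [ 0.48074026 -0.01496388  0.034     ] [ 0.47675981 -0.02190829  0.034     ]
jar [0.71307181 0.07990086 0.05      ]
tin [ 0.70587858 -0.12356364  0.028     ]
dish [0.37951153 0.10224979 0.014     ]
wax [ 0.38141389 -0.12276781  0.035     ]
cup [0.65592281 0.25746399 0.05      ]
hammer [0.55622461 0.2856526  0.02      ]
crock [ 0.6140338  -0.27309798  0.1       ]
```

View pics/c1.png

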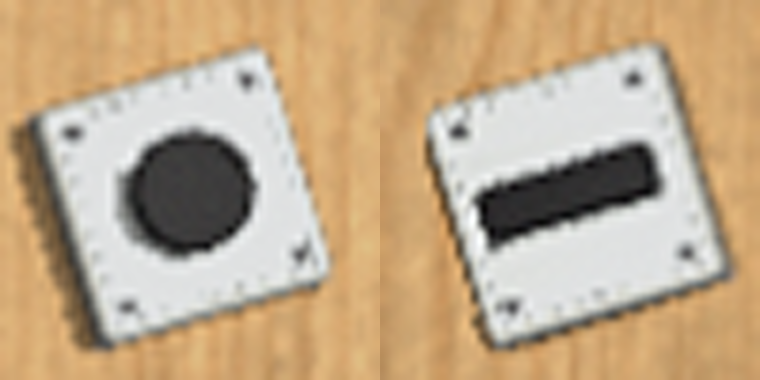

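The crop gives the round key centre at about (389.6,217.9) and the bar centre at about (236.7,233.2) in the top image, so they sit near (0.588,-0.128) and (0.554,0.168). The rays from the two cameras nearly meet. The measured height comes out a little low because the key flanks count as part of the dark blob. I'll now go above the round key with the fingers shut.

```bash
cat >> h.py <<'E'
def rel(t):
    s=state(); return 1000*s["orientation"].T@(np.array(t)-s["eef_pos"])
E
python3 -c "
from h import *
print(rel([.56,-.125,.34]))"
```

```text
[-569.57183142 -455.21523765   64.75235323]
```

Call:
jog_arm:
  motion:
    - {"delta_pos": [-39,-31,4],"twist": 0,"claw": 0}
    - {"delta_pos": [-77,-62,8],"twist": 0,"claw": 0}
    - {"delta_pos": [-115,-92,13],"twist": 0,"claw": 0}
    - {"delta_pos": [-154,-123,17],"twist": 0,"claw": 0}
    - {"delta_pos": [-192,-154,22],"twist": 0,"claw": 0}
    - {"delta_pos": [-230,-184,26],"twist": 0,"claw": 0}
    - {"delta_pos": [-269,-215,30],"twist": 0,"claw": 0}
    - {"delta_pos": [-285,-228,32],"twist": 0,"claw": 0}

```text
time: 0.9
eef_pos: [0.3688, 0.1816, 0.3722]
orientation: [[-0.941, 0.338, -0.0], [0.338, 0.941, -0.002], [-0.0, -0.002, -1.0]]
wrist_force: [-0.3, 0.9, 0.1]
width: 0.0001
gripper_force: 0.0
```

Call:
jog_arm:
  motion:
    - {"delta_pos": [-39,-31,4],"twist": 0,"claw": 0}
    - {"delta_pos": [-77,-62,8],"twist": 0,"claw": 0}
    - {"delta_pos": [-115,-92,13],"twist": 0,"claw": 0}
    - {"delta_pos": [-154,-123,17],"twist": 0,"claw": 0}
    - {"delta_pos": [-192,-154,22],"twist": 0,"claw": 0}
    - {"delta_pos": [-230,-184,26],"twist": 0,"claw": 0}
    - {"delta_pos": [-269,-215,30],"twist": 0,"claw": 0}
    - {"delta_pos": [-285,-228,32],"twist": 0,"claw": 0}

```text
time: 1.7
eef_pos: [0.562, -0.1291, 0.3397]
orientation: [[-0.941, 0.338, 0.001], [0.338, 0.941, -0.001], [-0.001, -0.001, -1.0]]
wrist_force: [-0.4, -0.1, -0.4]
width: -0.0001
gripper_force: 0.0
```

Run:
```python
from h import *
s=state();print(s["eef_pos"],s["orientation"],s["joint_positions"],s["width"],s["time"],s["wrist_force"])
i=camera_info("wrist");cv2.imwrite("pics/w1.png",read_camera("wrist"));np.save("w1.npy",i,allow_pickle=True)
print(rel([.5885,-.128,.25]))
p=i["view"]@[.5885,-.128,.034,1];print(p,i["fx"]*p[0]/p[2]+i["cx"],i["fy"]*p[1]/p[2]+i["cy"])
```

```text
[ 0.5620227  -0.12914538  0.33965655] [[-9.41318486e-01  3.37519079e-01  6.16078334e-04]
 [ 3.37518223e-01  9.41318254e-01 -1.18076912e-03]
 [-9.78457887e-04 -9.03542135e-04 -9.99999113e-01]] [-1.29263650e+01  2.18132963e+01 -7.68077452e+00  6.04563910e+01
 -5.80423885e-02  6.79938776e+00] -0.00010199167860757274 1.7 [-0.42289453 -0.06969486 -0.39138643]
[-23.21083892  10.96194727  89.34906187]
[0.00963135 0.01423647 0.29171572 1.        ] 324.62864606605007 253.53258297370195
```

View pics/w1.png

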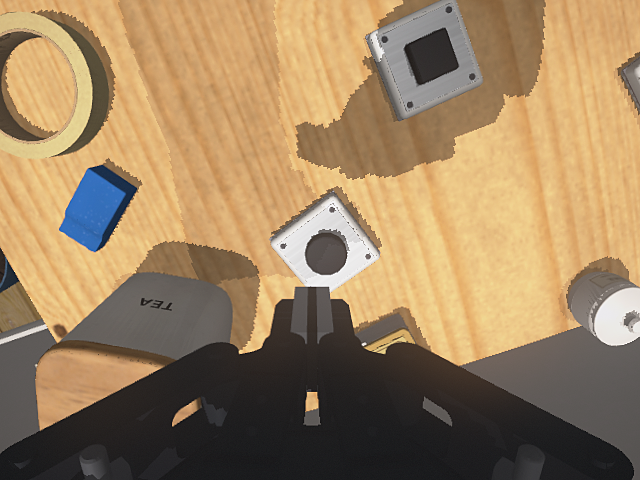

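The wrist view shows the round key centre at about (326,254), against a predicted (324.6,253.5). The tea canister stands beside it, so I'll turn the hand 1.2 rad to present its narrow side to the canister. First I'll check the key position by triangulation.

Run:
```python
from h import *
i=np.load("w1.npy",allow_pickle=True).item();W=cv2.imread("pics/w1.png");it=camera_info("top")
b=blob(W,(326,254),24,85);print(b)
x=tri([(i,b[0]),(it,(389.6,217.9))]);print(x,onz(i,b[0],.034))
print("square",tri([(i,(432,55)),(it,(331.2,272.7))]))
for p,z in(((436,210),0),((450,190),.12),((441,225),0)):print(onz(it,p,z))
print(rel([*x[0][:2],.24]), [i["view"][:3,:3].T@-i["view"][:3,3]])
```

```text
(array([325.30724638, 247.62318841]), np.int32(345), ((40.0, 40.0), 90.0))
(array([ 0.58978648, -0.12832075,  0.01910087]), np.float64(0.0017186271494685523)) [ 0.58429243 -0.12599947  0.034     ]
square (array([ 0.48136187, -0.0151281 ,  0.03111493]), np.float64(0.0009397628842536725))
[ 0.61035773 -0.22827689  0.        ]
[ 0.63341   -0.2196191  0.12     ]
[ 0.5799801  -0.23890499  0.        ]
[-24.50936977  11.1152239   99.35147367] [array([ 0.49263866, -0.10388368,  0.30899547])]
```

The blob only caught part of the key, but my hand reading of (326,254) is within about 1.5 px of the prediction, so the position and height agree. Target is (0.588,-0.128).

Call:
jog_arm:
  motion:
    - {"delta_pos": [-6,2,20],"twist": 0.15,"claw": 0}
    - {"delta_pos": [-12,5,40],"twist": 0.3,"claw": 0}
    - {"delta_pos": [-18,8,60],"twist": 0.45,"claw": 0}
    - {"delta_pos": [-23,10,80],"twist": 0.6,"claw": 0}
    - {"delta_pos": [-23,10,95],"twist": 0.75,"claw": 0}
    - {"delta_pos": [-23,10,100],"twist": 0.9,"claw": 0}
    - {"delta_pos": [-23,10,100],"twist": 1.05,"claw": 0}
    - {"delta_pos": [-23,10,100],"twist": 1.2,"claw": 0}

```text
time: 2.55
eef_pos: [0.5847, -0.1232, 0.2398]
orientation: [[-0.024, 1.0, -0.002], [1.0, 0.024, 0.001], [0.001, -0.002, -1.0]]
wrist_force: [0.7, 0.1, 0.0]
width: 0.0001
gripper_force: 0.0
```

Run:
```python
from h import *
i=camera_info("wrist");im=read_camera("wrist");s=state();print(s["eef_pos"],s["orientation"],s["wrist_force"],rel([.588,-.128,.2074]))
print(rel([.588,-.128,.2074]))
p=i["view"]@[.588,-.128,.034,1];u,v=i["fx"]*p[0]/p[2]+i["cx"],i["fy"]*p[1]/p[2]+i["cy"];print(u,v)
cv2.imwrite("pics/w2.png",im)
```

```text
[ 0.58474229 -0.12324327  0.24002956] [[-2.04840871e-02  9.99788627e-01 -1.76184128e-03]
 [ 9.99790033e-01  2.04850039e-02  5.03904552e-04]
 [ 5.39889366e-04 -1.75114933e-03 -9.99998321e-01]] [-0.12902162  0.7436088   0.55221694] [-4.84007376  3.21671635 32.62136702]
[-4.84007376  3.21671635 32.62136702]
319.1024412369904 286.462439697552
```

View pics/w2.png

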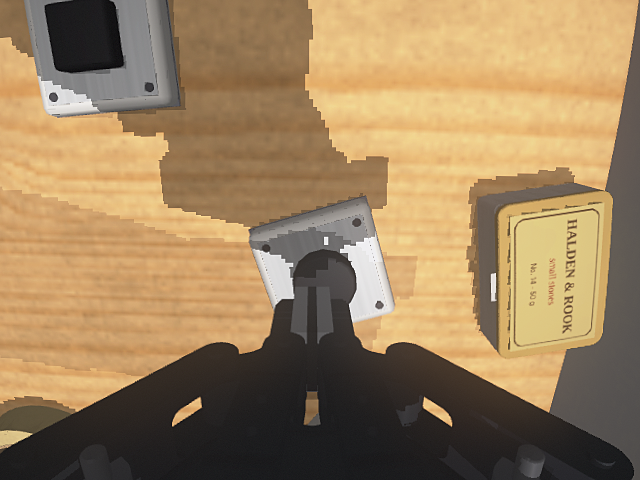

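The wrist view shows the round key centre at about (325,282), slightly right of and above the prediction (319,286). That moves the target to about (0.590,-0.1265). I'll shift over it and come down to just above it.

Call:
jog_arm:
  motion:
    - {"delta_pos": [-3,5,8],"twist": 0,"claw": 0}
    - {"delta_pos": [-3,5,16],"twist": 0,"claw": 0}
    - {"delta_pos": [-3,5,22],"twist": 0,"claw": 0}
    - {"delta_pos": [-3,5,26],"twist": 0,"claw": 0}
    - {"delta_pos": [-3,5,28],"twist": 0,"claw": 0}
    - {"delta_pos": [-3,5,28],"twist": 0,"claw": 0}
    - {"delta_pos": [-3,5,28],"twist": 0,"claw": 0}

```text
time: 3.3
eef_pos: [0.5905, -0.1266, 0.2128]
orientation: [[-0.03, 1.0, 0.0], [1.0, 0.03, -0.0], [-0.0, 0.0, -1.0]]
wrist_force: [0.4, 0.2, -0.0]
width: -0.0
gripper_force: 0.0
```

Call:
jog_arm:
  motion:
    - {"delta_pos": [0,0,1],"twist": 0,"claw": 0}
    - {"delta_pos": [0,0,2],"twist": 0,"claw": 0}
    - {"delta_pos": [0,0,3],"twist": 0,"claw": 0}
    - {"delta_pos": [0,0,4],"twist": 0,"claw": 0}
    - {"delta_pos": [0,0,5],"twist": 0,"claw": 0}
    - {"delta_pos": [0,0,6],"twist": 0,"claw": 0}
    - {"delta_pos": [0,0,6],"twist": 0,"claw": 0}
    - {"delta_pos": [0,0,6],"twist": 0,"claw": 0}

```text
time: 4.1
eef_pos: [0.5904, -0.1266, 0.2068]
orientation: [[-0.03, 1.0, 0.0], [1.0, 0.03, 0.0], [0.0, 0.0, -1.0]]
wrist_force: [0.1, 0.4, 1.8]
width: -0.0003
gripper_force: 0.8
```

Contact shows 1.8 N with the tips at 33.4 mm, which matches the 34 mm key height. Next: press about 6 mm, hold, and lift.

Call:
jog_arm:
  motion:
    - {"delta_pos": [0,0,1],"twist": 0,"claw": 0}
    - {"delta_pos": [0,0,2],"twist": 0,"claw": 0}
    - {"delta_pos": [0,0,3],"twist": 0,"claw": 0}
    - {"delta_pos": [0,0,4],"twist": 0,"claw": 0}
    - {"delta_pos": [0,0,5],"twist": 0,"claw": 0}
    - {"delta_pos": [0,0,6],"twist": 0,"claw": 0}
    - {"delta_pos": [0,0,6],"twist": 0,"claw": 0}
    - {"delta_pos": [0,0,6],"twist": 0,"claw": 0}

```text
time: 4.9
eef_pos: [0.5904, -0.1266, 0.2008]
orientation: [[-0.03, 1.0, 0.0], [1.0, 0.03, -0.0], [-0.0, 0.0, -1.0]]
wrist_force: [-0.7, 0.1, 3.8]
width: 0.0002
gripper_force: 2.1
```

It reads 3.8 N at 6.6 mm depth, which fits the spring. Lifting.

Call:
jog_arm:
  motion:
    - {"delta_pos": [0,0,-3],"twist": 0,"claw": 0}
    - {"delta_pos": [0,0,-7],"twist": 0,"claw": 0}
    - {"delta_pos": [0,0,-12],"twist": 0,"claw": 0}
    - {"delta_pos": [0,0,-22],"twist": 0,"claw": 0}
    - {"delta_pos": [0,0,-45],"twist": 0,"claw": 0}
    - {"delta_pos": [0,0,-75],"twist": 0,"claw": 0}
    - {"delta_pos": [0,0,-105],"twist": 0,"claw": 0}
    - {"delta_pos": [0,0,-120],"twist": 0,"claw": 0}

```text
time: 5.7
eef_pos: [0.5911, -0.1268, 0.3242]
orientation: [[-0.03, 1.0, 0.004], [1.0, 0.03, -0.001], [-0.001, 0.004, -1.0]]
wrist_force: [0.3, -0.1, -0.1]
width: 0.0001
gripper_force: 0.0
```

Run:
```python
from h import *
T=read_camera("top");cv2.imwrite("pics/t2.png",T)
s=state();print(s["eef_pos"],s["joint_positions"],s["time"],rel([.554,.168,.30]))
```

```text
[ 0.59165416 -0.12687558  0.32602506] [-1.21033827e+01  2.48228984e+01 -4.96082048e+00  5.97866456e+01
  2.34553299e-04  7.61783868e+01] 5.75 [295.917889   -28.98242794  25.28578223]
```

Call:
jog_arm:
  motion:
    - {"delta_pos": [40,-4,2],"twist": -0.14,"claw": 0}
    - {"delta_pos": [80,-8,4],"twist": -0.28,"claw": 0}
    - {"delta_pos": [120,-12,6],"twist": -0.42,"claw": 0}
    - {"delta_pos": [160,-16,8],"twist": -0.56,"claw": 0}
    - {"delta_pos": [200,-20,10],"twist": -0.7,"claw": 0}
    - {"delta_pos": [240,-24,14],"twist": -0.84,"claw": 0}
    - {"delta_pos": [280,-28,20],"twist": -0.98,"claw": 0}
    - {"delta_pos": [296,-29,25],"twist": -1.12,"claw": 0}

```text
time: 6.55
eef_pos: [0.5516, 0.1715, 0.2952]
orientation: [[-0.917, 0.4, -0.001], [0.4, 0.917, 0.001], [0.001, 0.001, -1.0]]
wrist_force: [0.9, -1.3, -1.1]
width: -0.0001
gripper_force: 0.0
```

Call:
jog_arm:
  motion:
    - {"delta_pos": [0,0,0],"twist": -0.14,"claw": 0}
    - {"delta_pos": [0,0,10],"twist": -0.28,"claw": 0}
    - {"delta_pos": [0,0,20],"twist": -0.42,"claw": 0}
    - {"delta_pos": [0,0,35],"twist": -0.56,"claw": 0}
    - {"delta_pos": [0,0,50],"twist": -0.7,"claw": 0}
    - {"delta_pos": [0,0,60],"twist": -0.74,"claw": 0}
    - {"delta_pos": [0,0,60],"twist": -0.74,"claw": 0}

```text
time: 7.25
eef_pos: [0.5514, 0.1681, 0.2339]
orientation: [[-0.95, -0.314, -0.004], [-0.314, 0.95, -0.001], [0.004, 0.0, -1.0]]
wrist_force: [0.3, 0.2, -0.2]
width: -0.0002
gripper_force: 0.0
```

Run:
```python
from h import *
i=camera_info("wrist");im=read_camera("wrist");s=state();print(s["eef_pos"],s["orientation"],s["joint_positions"],s["wrist_force"])
print(rel([.554,.168,.2074]))
for q in([.554,.168,.034],[.564,.168,.034],[.554,.178,.034]):
    p=i["view"]@[*q,1];print(i["fx"]*p[0]/p[2]+i["cx"],i["fy"]*p[1]/p[2]+i["cy"])
cv2.imwrite("pics/w3.png",im)
```

```text
[0.55193029 0.16821401 0.23482838] [[-9.49786030e-01 -3.12892047e-01 -2.25050850e-03]
 [-3.12891280e-01  9.49788695e-01 -6.93867598e-04]
 [ 2.35461318e-03  4.51387339e-05 -9.99997227e-01]] [ 1.69499705e+01  2.68324702e+01 -1.66588261e+01  4.66436373e+01
 -4.36608023e-04 -1.28363741e+00] [ 1.01545465 -0.52334689 -0.45930801]
[-1.96340028 -0.85210008 27.42379288]
308.7671496725729 286.2788662725391
302.24234793067546 304.62445150564554
328.9097422477182 292.3722003635506
```

View pics/w3.png

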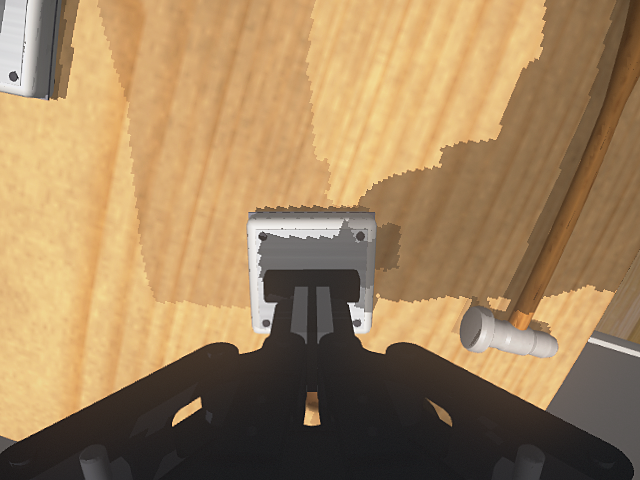

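View pics/t2.png

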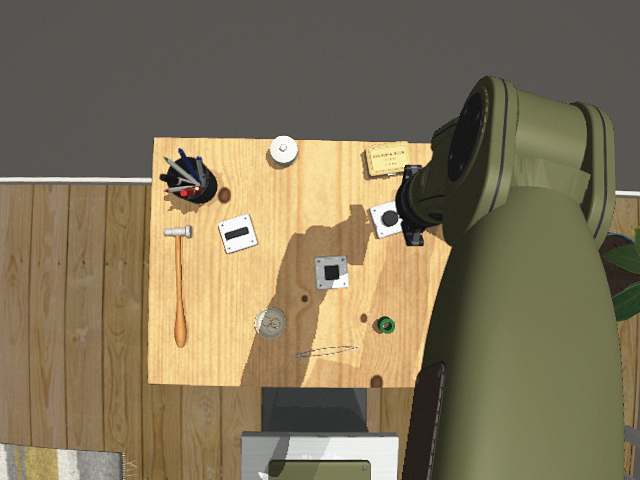

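The wrist view shows the bar key spanning columns 264–360 with its centre near (312,283). It lies parallel to the jaw line and is centred on the fingertips, about 2 mm from the prediction. In the top view, the round key, jar, tin, dish and tube are all where they were. I'll descend on the bar key.

Call:
jog_arm:
  motion:
    - {"delta_pos": [0,1,8],"twist": 0,"claw": 0}
    - {"delta_pos": [0,1,14],"twist": 0,"claw": 0}
    - {"delta_pos": [0,1,19],"twist": 0,"claw": 0}
    - {"delta_pos": [0,1,22],"twist": 0,"claw": 0}
    - {"delta_pos": [0,1,23],"twist": 0,"claw": 0}
    - {"delta_pos": [0,1,23],"twist": 0,"claw": 0}
    - {"delta_pos": [0,1,23],"twist": 0,"claw": 0}

```text
time: 8.0
eef_pos: [0.5523, 0.1694, 0.2129]
orientation: [[-0.95, -0.314, 0.0], [-0.314, 0.95, 0.0], [-0.0, -0.0, -1.0]]
wrist_force: [-0.1, 0.6, -0.3]
width: -0.0001
gripper_force: 0.0
```

Call:
jog_arm:
  motion:
    - {"delta_pos": [0,0,1],"twist": 0,"claw": 0}
    - {"delta_pos": [0,0,2],"twist": 0,"claw": 0}
    - {"delta_pos": [0,0,3],"twist": 0,"claw": 0}
    - {"delta_pos": [0,0,4],"twist": 0,"claw": 0}
    - {"delta_pos": [0,0,5],"twist": 0,"claw": 0}
    - {"delta_pos": [0,0,5],"twist": 0,"claw": 0}
    - {"delta_pos": [0,0,5],"twist": 0,"claw": 0}

```text
time: 8.7
eef_pos: [0.5522, 0.1693, 0.2077]
orientation: [[-0.949, -0.314, -0.0], [-0.314, 0.949, -0.0], [0.0, -0.0, -1.0]]
wrist_force: [-0.3, 0.3, 1.1]
width: 0.0002
gripper_force: 0.0
```

Call:
jog_arm:
  motion:
    - {"delta_pos": [0,0,1],"twist": 0,"claw": 0}
    - {"delta_pos": [0,0,2],"twist": 0,"claw": 0}
    - {"delta_pos": [0,0,3],"twist": 0,"claw": 0}
    - {"delta_pos": [0,0,4],"twist": 0,"claw": 0}
    - {"delta_pos": [0,0,5],"twist": 0,"claw": 0}
    - {"delta_pos": [0,0,7],"twist": 0,"claw": 0}
    - {"delta_pos": [0,0,7],"twist": 0,"claw": 0}
    - {"delta_pos": [0,0,7],"twist": 0,"claw": 0}

```text
time: 9.5
eef_pos: [0.5523, 0.1694, 0.2008]
orientation: [[-0.949, -0.314, 0.0], [-0.314, 0.949, 0.0], [-0.0, -0.0, -1.0]]
wrist_force: [-0.3, -0.2, 4.0]
width: -0.0001
gripper_force: 2.1
```

It reads 4.0 N at 6.6 mm depth, so the bar key is pressed. Now I'll lift clear.

Call:
jog_arm:
  motion:
    - {"delta_pos": [0,0,-3],"twist": 0,"claw": 0}
    - {"delta_pos": [0,0,-7],"twist": 0,"claw": 0}
    - {"delta_pos": [0,0,-12],"twist": 0,"claw": 0}
    - {"delta_pos": [0,0,-22],"twist": 0,"claw": 0}
    - {"delta_pos": [0,0,-50],"twist": 0,"claw": 0}
    - {"delta_pos": [0,0,-90],"twist": 0,"claw": 0}
    - {"delta_pos": [0,0,-130],"twist": 0,"claw": 0}
    - {"delta_pos": [0,0,-160],"twist": 0,"claw": 0}

```text
time: 10.3
eef_pos: [0.5523, 0.1694, 0.364]
orientation: [[-0.949, -0.314, 0.003], [-0.314, 0.949, 0.001], [-0.003, -0.0, -1.0]]
wrist_force: [0.4, 0.2, -0.1]
width: -0.0004
gripper_force: 0.0
```

Call:
jog_arm:
  motion:
    - {"delta_pos": [0,0,0],"twist": 0,"claw": 0}
    - {"delta_pos": [0,0,0],"twist": 0,"claw": 0}
    - {"delta_pos": [0,0,0],"twist": 0,"claw": 0}

```text
time: 10.6
eef_pos: [0.5516, 0.1692, 0.3596]
orientation: [[-0.949, -0.314, -0.002], [-0.314, 0.949, -0.001], [0.002, 0.0, -1.0]]
wrist_force: [-0.1, -0.2, -0.4]
width: 0.0002
gripper_force: 0.0
```

Run:
```python
from h import *
cv2.imwrite("pics/s3.png",read_camera("scene"))
```

```text
(no output)
```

View pics/s3.png

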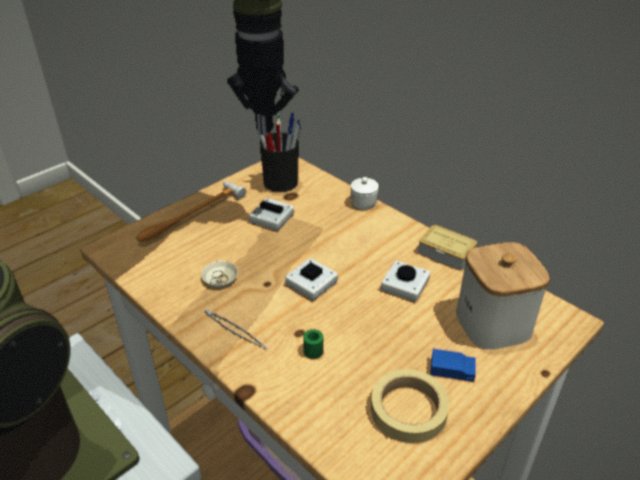

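The scene view shows everything in its starting place, with the bar key at (271,207), the round key at (406,273) and the hand well above.

```bash
python3 -c "
from workcell import *
print(finish_job())"
```

```text
the job is handed in; nothing more can be done
None
```

I pressed the round key and then the bar key about 6.6 mm down at roughly 4 N each and let each come up. In the last picture nothing had visibly moved and the hand was clear. The job is handed in; no verdict came back.

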